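Unlock the chocolate dish from its twist-lock stand and offer it level

TASK

A guest is having coffee: serve the chocolate. Take the dish by its arched handle, turn it anticlockwise (seen from above) about a quarter turn until you gently feel it come up against the stop, where the twist-lock of its stand lets go, then lift it straight off and carry it aside until no part of it is over the stand. Keep the dish level with the loose chocolate ball in the middle all the way, disturb nothing else, and finish still holding it out level by the handle, about a hand's breadth above the worktop.

Things in the scene. Friction and masses are not known exactly. Their poses are not given: they have to be found in the camera images.
- dish: round white stoneware dish, 145 mm across, 27 mm high at the rim, shallowly hollowed, 0.25 to 0.4 kg; origin at the centre of its underside, z up, x along the grip bar of its arched handle. The underside lies 46 mm above the worktop while the dish sits on the stand
- foot (a point): middle of the lower end of the steel foot under the dish, 14.5 mm below its underside: 33 mm across, with two lugs along the dish's x (56 mm over both, 9 mm wide, 4.5 mm thick), their tops 4.5 mm below the lips of the stand while seated
- grip (a point): centre of the oak grip bar at the top of the dish's arched handle, 125 mm above the dish's underside and right over its middle; the bar is straight and level, 70 mm long (along the dish's x), 14 mm thick (across, dish's y), 16 mm high; steel wire legs of 6 mm run down from its ends to the rim
- dish_middle (a point): where the ball's centre lies when the ball rests in the middle of the dish: 24 mm above the dish's underside, on its axis. The floor rises outward at 5 degrees to a radius of 44 mm, then steeply to the rim
- stand: turned oak stand, fixed to the worktop, 120 mm across the base, 84 mm across the head, 46 mm high; origin at the centre of its base, z up; its x is about where the dish's x lies at the start (within 10 degrees). The dish sits in it with 2 mm of sideways play and turns almost freely (under 0.2 N m); about 0.5 N m is plenty to feel the stop
- socket (a point): middle of the stand's top, over its twist-lock (bayonet) socket, 17 mm deep, hidden by the dish. Turned anticlockwise from above the dish stops hard when its x lies along the stand's y (80 to 95 degrees of turn). There, and up to 10 degrees before, the lugs stand under two gaps and the dish lifts straight up, free after 20 mm. Elsewhere two steel lips hold it down; clockwise too, after 20 at most
- chocolate_center (a point): centre of the loose round chocolate, a dark brown ball of 34 mm and 28 g that lies in the middle of the dish; if it rolls off the middle it may not come back by itself
- mug: speckled stoneware mug, 72x103x72 mm, left alone; origin at its underside
- glass: pale green drinking glass, 77 mm across, 133 mm high, left alone; origin at its underside
- teaspoon: steel teaspoon, 130 mm long, left alone; origin at its underside
- capsule: grey coffee capsule, 37 mm across, 28 mm high, beside the stand, left alone; origin at its underside
Mind the look-alikes: they are no part of the job. What is meant by the part that bears chocolate_center is not yellow, and is the smaller of those in its own colour.

How it is judged:
By the outcome, as a careful person would: the job done as asked, in the order asked, and still so for the second after the job is handed in, while the arm keeps its last pose, push and grip.
It also fails if it takes over 58 s, if anything falls off the work surface, if the arm or the gripper's body presses on something with over 40 N, if the wrist force passes 120 N, or if a joint passes its speed limit or range.

ROBOT

A 7-joint arm with a two-finger parallel gripper is mounted at the origin on a cart in front of the work surface, level with it; the furniture and walls round the work are solid. World frame = base frame: x ahead of the robot, y to its left, z up, the work surface at z = 0. Lengths are in m, angles in rad, forces in N, time in s.
With the tool pointing down it reaches from about 0.35 to 0.9 m from the base axis. Payload 8.1 kg.
Tool frame: the origin (TCP) lies midway between the tips of the shut fingers; the grasp point (between the pads) lies arm.tcp_to_grasp behind it (arm.tcp_to_grasp is the distance from the TCP to the grasp point, in m); z points along the fingers, y is the line along which they close (so a half turn about z gives the same grasp; the last joint's range is limited). The gripper opens to 92 mm and grips with 3 to 60 N. Pads are 19 mm wide; open, the fingers measure 130 mm over their backs; the gripper's body (75 mm by 190 mm) begins 47 mm behind the grasp point.
Start: joints at [-1.251, 0.434, 0.025, 1.573, -0.012, 1.134, -0.075], TCP at [0.256, 0.57, 0.227] pointing down, gripper open.
Joint ranges: [-2.62, 2.62], [-0.44, 2.09], [-1.27, 1.32], [0.08, 2.57], [-1.32, 4.46], [0.12, 2], [-2.74, 2.74]. Speed limits (rad/s): [2.22, 2.22, 3.01, 3.01, 3.14, 3.14, 3.14].

INTERFACE

Orientations are given as a rotation vector (axis times angle).
In Python, from cell import observe, get_image, arm gives the robot as it stands. The module is installed in compiled form; this text tells all that it offers.
- The arm moves only by the tool drive_tool, never from a script. Its argument "steps" is a list of rows, each a list of 5 numbers: the closure, from 0 (fully open) to 1 (shut), then the shift along the world's x, y, z in mm, then the turn about the world's z in rad. In form: [[hand, x, y, z, roll], ...]. A call has 1 to 20 rows; each row shifts and turns the commanded pose from where the row before left it; what a row does not reach is not made up. A row lasts 1/12 s, in which the tool goes at most 41.7 mm and 7.16 degrees, less where a joint would pass 70% of its speed; a pose out of reach is approached as far as the arm can. A call with a gripper value outside its range is refused whole. The fingers move at their own pace and stop on an object; "grip_force" is the grip in N (left out, the last holds). Time passes only in rows, so rows that do not move let the fingers close. It gives the time, the measured TCP pose, the force, the opening and the grip force at its end, in the units of the state.
- observe(): the state, without advancing time (a new reading comes with each control period).
- get_image(name): name is "side" or "top" or "wrist"; returns a dict with "image" (384x512x3 uint8, red, green, blue), "vfov" (degrees; the focal length in pixels is half the picture's height over the tangent of half this angle, whatever the lens; pixels are square), "cx", "cy" (the principal point, pixels), "k1" (the pictures are not rectified: a ray, as slopes to the right and down, at radius r is drawn at 1 + k1 r^2 times it, then the intrinsics apply), "xyz" and "attitude" of the camera in the world. Camera axes: x right, y down, z forward; pixel columns grow to the right and rows downward; lengths in m; the calibration is good to about 2 mm. A picture is of the moment at which its call begins. There is no depth.
- arm.sign_off(): hands the job in; it is judged then, once.
The state is a dict: "clock": time; "joints": joint angles; "dq": joint speeds; "joint_efforts": joint torques, N m; "position": TCP position; "ee_rot": TCP orientation; "force": force on the tool from outside, world axes, zero at the start; "ft_torque": the same for the moment, N m; "width": opening from 0.0 (shut) to 1.0 (fully open); "gripper_force": force on a finger pad.
Only numpy, scipy, OpenCV 4.12 (cv2) and the standard library are available. Lean on these libraries where they do the work, as an engineer would, in place of code of your own. Each camera call takes 0.05 s, during which the arm holds its last target. There are 200 camera calls.

## Working session

There is one attempt and no reset: what is moved stays moved. The work goes in short steps, Python scripts to look and compute and a tool call to move; the robot and the scene stay as the last step left them, time stands still between calls to the robot, and variables do not carry over. Pictures are saved under pics/ and viewed, at most 10 in all, crops included, and the job is handed in when it is done.

Besides the shell and the picture viewer there is one more tool, called after "Emit:" by a JSON object that holds its "method" and its "body". drive_tool: Moves the arm, as the interface text tells. Its arguments: {"type":"object","properties":{"steps":{"type":"array"},"grip_force":{"type":"number"}},"required":["steps"]}

```bash
mkdir -p pics; python3 - <<'E'
from cell import observe,get_image,arm
import cv2,numpy as np
ims=[]
for n in ("side","top"):
    d=get_image(n); cv2.imwrite(f"pics/{n}0.png",d["image"][...,::-1]); print({k:v for k,v in d.items() if k!="image"}); ims.append(cv2.resize(d["image"],(400,300)))
o=observe(); print(o, arm.tcp_to_grasp)
E
```

```text
{'vfov': 54.841541567763215, 'cx': 253.24438258958065, 'cy': 189.6501243539234, 'k1': -0.07512537882346461, 'xyz': array([0.57818839, 0.60634489, 0.75644382]), 'attitude': array([-0.05083071, -2.92052874,  1.14544053])}
{'vfov': 57.25071264029687, 'cx': 254.40745772646358, 'cy': 189.61083694619185, 'k1': -0.06605597155610782, 'xyz': array([0.48489379, 0.04367144, 0.96685822]), 'attitude': array([-2.17158175,  2.12293915, -0.11712684])}
{'clock': 0.1, 'joints': array([-1.25058031,  0.43515849,  0.02498257,  1.5740137 , -0.01161462,
        1.13399863, -0.07513022]), 'dq': array([ 9.91648757e-04, -2.01512585e-05, -5.71572265e-04, -3.04180258e-03,
       -4.83059979e-04, -7.84985648e-04, -1.45064999e-03]), 'joint_efforts': array([ 3.81970967e-03, -6.69132900e+01,  9.88011025e-01, -3.15142322e+01,
       -6.06104638e-02,  3.73338978e-02,  3.27442410e-05]), 'position': array([0.25631496, 0.56951512, 0.22601739]), 'ee_rot': array([-6.59358586e-01, -3.07143395e+00,  2.23266152e-03]), 'force': array([ 0.1175483 , -0.55852733, -0.20591195]), 'ft_torque': array([-0.00888615, -0.02085048,  0.05336046]), 'gripper_force': 0.0, 'width': 0.9993638330815261} 0.0188
```

View pics/side0.png

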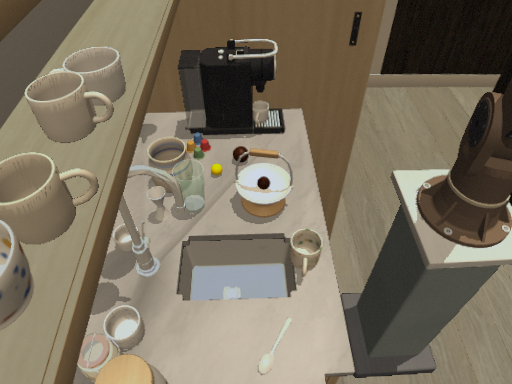

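View pics/top0.png

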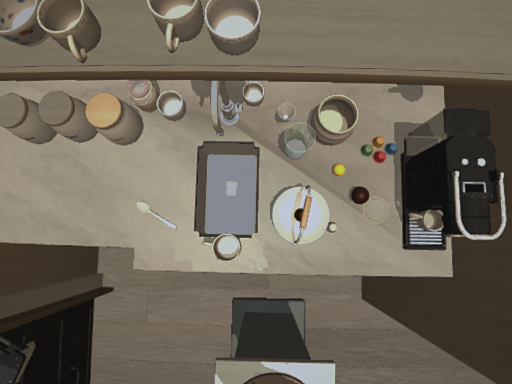

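Candidates for the chocolate: the brown ball in the dish (top 300,214; side 263,183), the larger brown ball (top 361,195; side 240,154), and the yellow ball (top 339,169). By the description it is the smaller brown one, in the dish. I'll check this in one crop.

```bash
python3 - <<'E'
import cv2,numpy as np
t=cv2.imread("pics/top0.png")[165:260,255:400]; s=cv2.imread("pics/side0.png")[130:225,195:340]
cv2.imwrite("pics/crop0.png",np.vstack([cv2.resize(t,(435*1,285),interpolation=2),cv2.resize(s,(435,285),interpolation=2)]))
E
cat > h.py <<'E'
import numpy as np,cv2
from scipy.spatial.transform import Rotation as R
def ray(d,uv):
    f=d["image"].shape[0]/2/np.tan(np.radians(d["vfov"]/2))
    p=(np.array(uv,float)-[d["cx"],d["cy"]])/f; q=p.copy()
    for _ in range(20): q=p/(1+d["k1"]*(q@q))
    return d["xyz"],R.from_rotvec(d["attitude"]).apply([q[0],q[1],1.])
def plane(d,uv,z):
    o,v=ray(d,uv); return o+v*(z-o[2])/v[2]
def proj(d,P):
    f=d["image"].shape[0]/2/np.tan(np.radians(d["vfov"]/2))
    c=R.from_rotvec(d["attitude"]).inv().apply(np.array(P)-d["xyz"]); q=c[:2]/c[2]
    return q*(1+d["k1"]*(q@q))*f+[d["cx"],d["cy"]]
def tri(d1,u1,d2,u2):
    o1,v1=ray(d1,u1);o2,v2=ray(d2,u2)
    a,b=np.linalg.lstsq(np.c_[v1,-v2],o2-o1,rcond=None)[0]
    return (o1+a*v1+o2+b*v2)/2,np.linalg.norm(o1+a*v1-o2-b*v2)
def orange(d):
    """bar mask contours: saturated orange-brown"""
    h=cv2.cvtColor(d["image"],cv2.COLOR_RGB2HSV)
    m=cv2.inRange(h,(5,110,90),(20,255,255))
    n,l,st,c=cv2.connectedComponentsWithStats(m)
    return [(st[i,4],c[i],cv2.minAreaRect(np.argwhere(l==i)[:,::-1].astype(np.float32))) for i in range(1,n) if st[i,4]>25]
E
python3 - <<'E'
from cell import get_image; from h import *
for n in("side","top"):
    d=get_image(n); print(n); [print(x) for x in orange(d)]
E
```

```text
side
(np.int32(43), array([2.76744186, 2.62790698]), ((4.5, 4.5), (9.0, 9.0), 90.0))
(np.int32(2386), array([103.40737636, 226.06705784]), ((113.84054565429688, 191.30703735351562), (10.36372184753418, 401.567626953125), 16.310195922851562))
(np.int32(18623), array([288.89631101,  67.14444504]), ((257.11187744140625, 93.86288452148438), (207.85812377929688, 242.31373596191406), 13.65041732788086))
(np.int32(177), array([254.46327684,  44.8079096 ]), ((254.0, 45.0), (6.0, 38.0), 90.0))
(np.int32(96), array([190.36458333, 146.29166667]), ((191.12161254882812, 146.27027893066406), (9.535140991210938, 12.329923629760742), 9.462322235107422))
(np.int32(181), array([263.64088398, 152.82872928]), ((263.4631652832031, 152.90573120117188), (27.52286720275879, 6.6091084480285645), 5.19442892074585))
(np.int32(474), array([262.86708861, 208.12447257]), ((262.8495788574219, 207.31785583496094), (42.13091278076172, 17.63785743713379), 1.3639277219772339))
(np.int32(50), array([  6.3 , 242.44]), ((6.499992847442627, 242.50003051757812), (11.31370735168457, 4.242640495300293), 45.0))
(np.int32(63), array([331.14285714, 379.77777778]), ((331.5, 380.0), (6.0, 11.0), 90.0))
top
(np.int32(88), array([97.26136364, 99.47727273]), ((100.10920715332031, 99.34329223632812), (10.984853744506836, 31.95309066772461), 69.86369323730469))
(np.int32(113), array([377.74336283, 142.15929204]), ((377.0, 142.5), (11.0, 12.0), 90.0))
(np.int32(96), array([305.5       , 209.17708333]), ((305.1538391113281, 211.73077392578125), (5.295135498046875, 29.613536834716797), 11.309932708740234))
```

View pics/crop0.png

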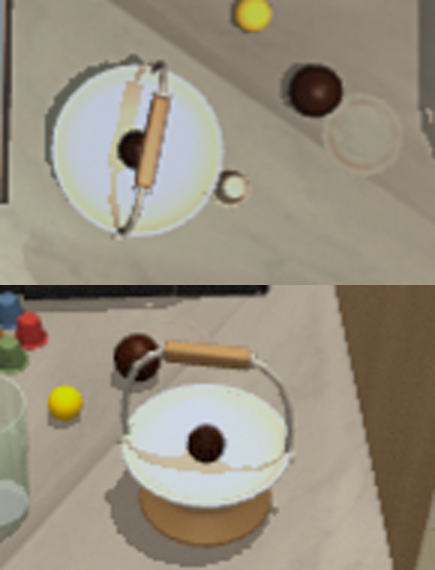

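The crop confirms it: the dish with the small brown ball (top 300,214) has its oak bar at top (306,212) and side (264,153). A larger brown ball lies on the worktop, and the capsule is right of the dish at top (333,227).

```bash
python3 - <<'E'
from cell import get_image; from h import *
s=get_image("side");t=get_image("top")
np.set_printoptions(precision=4,suppress=True)
print(tri(s,(263.8,152.8),t,(306.2,212)))
print(plane(t,(306.2,212),.171),plane(s,(263.8,152.8),.171))
a,b=plane(t,(309.3,197),.171),plane(t,(303.4,227),.171);print(a,b,np.degrees(np.arctan2(*(a-b)[1::-1])))
a,b=plane(s,(249.8,151.5),.171),plane(s,(278,154.3),.171);print(a,b,np.degrees(np.arctan2(*(a-b)[1::-1])))
# dish rim: white bright ellipse in top
h=cv2.cvtColor(t["image"],cv2.COLOR_RGB2GRAY)
cv2.imwrite("pics/m.png",h)
m=(h>170).astype(np.uint8);n,l,st,c=cv2.connectedComponentsWithStats(m)
i=l[225,320] or l[200,285];p=np.argwhere(l==i)[:,::-1].astype(np.int32);(e,ax,an)=cv2.fitEllipse(cv2.convexHull(p));print(e,ax,plane(t,e,.073))
# ball
for d,r in((t,(285,200,315,230)),(s,(250,172,276,195))):
    x0,y0,x1,y1=r;g=d["image"][y0:y1,x0:x1].astype(int).max(2)<75;q=np.argwhere(g)[:,::-1].mean(0)+[x0,y0];print("ball",q,g.sum(),plane(d,q,.07))
for nm,uv,z in(("capsule",(333,227),.028),("bigball",(361,195),.02),("glasstop",(299,140),.1),("mugtop",(228,246),.1)): print(nm,plane(t,uv,z))
E
```

```text
(array([ 0.5373, -0.0595,  0.1667]), np.float64(0.001545258890704074))
[ 0.5378 -0.0591  0.171 ] [ 0.5369 -0.0545  0.171 ]
[ 0.5721 -0.0659  0.171 ] [ 0.5039 -0.053   0.171 ] -10.73423071412198
[ 0.57   -0.0605  0.171 ] [ 0.5036 -0.0479  0.171 ] -10.805871134856595
(307.0232849121094, 216.840087890625) (42.28919982910156, 53.62286376953125) [ 0.5321 -0.0739  0.073 ]
ball [298.3    213.9571] 70 [ 0.5391 -0.052   0.07  ]
ball [263.1415 182.8774] 106 [ 0.5374 -0.0524  0.07  ]
capsule [ 0.509  -0.1491  0.028 ]
bigball [ 0.5971 -0.2272  0.02  ]
glasstop [ 0.7243 -0.0492  0.1   ]
mugtop [0.4551 0.1218 0.1   ]
```

Emit:
{"method": "drive_tool", "body": {"steps": [[0,14,-31,4,-0.12],[0,14,-31,4,-0.12],[0,14,-31,4,-0.12],[0,14,-31,4,-0.12],[0,14,-31,4,-0.12],[0,14,-31,4,-0.12],[0,14,-31,4,-0.12],[0,14,-31,4,-0.12],[0,14,-31,4,-0.12],[0,14,-31,4,-0.12],[0,14,-31,4,-0.12],[0,14,-31,4,-0.12],[0,14,-31,4,-0.12],[0,14,-31,4,-0.12],[0,14,-31,4,-0.12],[0,14,-31,4,-0.12],[0,14,-31,4,-0.12],[0,14,-31,4,-0.12],[0,14,-31,4,-0.12],[0,0,0,0,-0.12]], "grip_force": 15}}

```text
clock: 1.97
position: [0.5243, -0.0264, 0.3041]
ee_rot: [3.102, 0.476, 0.005]
force: [-0.5, -0.3, -0.1]
width: 1.0
gripper_force: 0.0
```

Emit:
{"method": "drive_tool", "body": {"steps": [[0,5,-11,-8,-0.1],[0,4,-11,-8,-0.1],[0,4,-10,-8,-0.1],[0,0,0,-8,-0.1],[0,0,0,-8,-0.09],[0,0,0,0,0],[0,0,0,0,0]]}}

```text
clock: 2.55
position: [0.5352, -0.0508, 0.2626]
ee_rot: [3.13, -0.264, -0.001]
force: [0.1, 0.2, -0.0]
width: 1.0
gripper_force: 0.0
```

```bash
python3 - <<'E'
from cell import get_image,observe; from h import *
d=get_image("wrist");cv2.imwrite("pics/w1.png",d["image"][...,::-1])
o=observe();r=R.from_rotvec(o["ee_rot"]).as_matrix();print(o["position"],np.degrees(np.arctan2(r[1,1],r[0,1])),r[:,2],o["joints"])
print(d["vfov"],d["xyz"])
for P in ((.5375,-.058,.171),(.5719,-.0646,.171),(.5031,-.0514,.171)): print(proj(d,P))
E
```

```text
[ 0.53549642 -0.0508562   0.26299492] -99.6100625825112 [-9.64529586e-05 -8.07486159e-05 -9.99999992e-01] [-0.643885    0.3219905   0.8510432   1.78015485 -0.26268994  1.15803553
 -1.4501247 ]
67.473311174536 [ 0.61553484 -0.06468192  0.42095907]
[263.43884601 193.66421919]
[264.54848449 155.42694978]
[262.41404605 228.94101414]
```

View pics/w1.png

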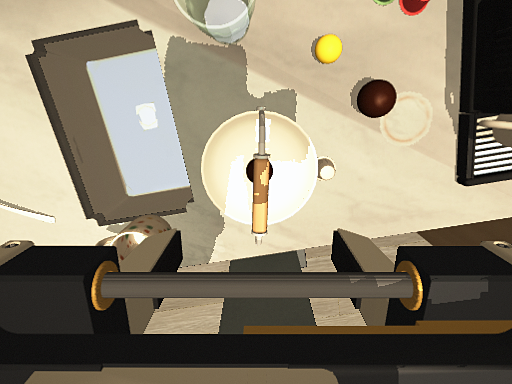

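The wrist view shows the bar running from (262,155) to (260,233), centred at (261,194). That is 2–3 px off the prediction, with the fingers on either side.

```bash
python3 - <<'E'
from cell import get_image,observe; from h import *
d=get_image("wrist")
a,b=plane(d,(262,155),.171),plane(d,(260,233),.171);print((a+b)/2,np.linalg.norm(a-b),np.degrees(np.arctan2(*(a-b)[1::-1])))
print(observe()["position"])
E
```

```text
[ 0.53623253 -0.05544638  0.171     ] 0.07474957242792733 -10.78911039404096
[ 0.53567337 -0.05087492  0.26321477]
```

Emit:
{"method": "drive_tool", "body": {"steps": [[0,1,-5,-15,-0.02],[0,0,0,-18,0],[0,0,0,-18,0],[0,0,0,-18,0],[0,0,0,-18,0],[0,0,0,-14,0],[0,0,0,-9,0],[0,0,0,0,0],[0,0,0,0,0]]}}

```text
clock: 3.4
position: [0.5367, -0.0561, 0.1532]
ee_rot: [3.127, -0.299, 0.0]
force: [0.1, -0.3, 0.7]
width: 1.0
gripper_force: 0.0
```

Emit:
{"method": "drive_tool", "body": {"steps": [[0.3,0,0,0,0],[0.5,0,0,0,0],[0.65,0,0,0,0],[0.75,0,0,0,0],[0.78,0,0,0,0],[0.8,0,0,0,0],[0.82,0,0,0,0],[0.84,0,0,0,0],[0.86,0,0,0,0],[0.88,0,0,0,0],[0.9,0,0,0,0],[1,0,0,0,0],[1,0,0,0,0],[1,0,0,0,0]], "grip_force": 8}}

```text
clock: 4.57
position: [0.5361, -0.056, 0.1524]
ee_rot: [3.127, -0.3, -0.001]
force: [0.1, -0.8, -2.9]
width: 0.156
gripper_force: 8.0
```

Emit:
{"method": "drive_tool", "body": {"steps": [[1,0,0,0,0],[1,0,0,0,0],[1,0,0,0,0]], "grip_force": 40}}

```text
clock: 4.82
position: [0.5363, -0.056, 0.1526]
ee_rot: [3.127, -0.3, -0.001]
force: [0.3, 0.2, -2.9]
width: 0.15
gripper_force: 40.0
```

```bash
cat >> h.py <<'E'
def st():
    from cell import observe
    o=observe();r=R.from_rotvec(o["ee_rot"]).as_matrix()
    np.set_printoptions(precision=4,suppress=True)
    print(o["clock"],o["position"],"yaw",np.degrees(np.arctan2(r[1,1],r[0,1])),"z",r[:,2],"F",o["force"],"M",o["ft_torque"],o["width"],o["gripper_force"],o["joints"])
E
python3 -c "from h import *;st()"
```

```text
4.8167 [ 0.5363 -0.056   0.1526] yaw -100.95722067937885 z [-0.0005 -0.0001 -1.    ] F [ 0.2675  0.1507 -2.8912] M [ 0.0043  0.2057 -0.0082] 0.15028245790299713 39.99938607215881 [-0.5561  0.4507  0.7786  1.9193 -0.3916  0.9291 -1.3495]
```

Emit:
{"method": "drive_tool", "body": {"steps": [[1,0,0,0,0.01],[1,0,0,0,0.02],[1,0,0,0,0.03],[1,0,0,0,0.04],[1,0,0,0,0.05],[1,0,0,0,0.05],[1,0,0,0,0.05],[1,0,0,0,0.05],[1,0,0,0,0.05],[1,0,0,0,0.05],[1,0,0,0,0.05],[1,0,0,0,0.05],[1,0,0,0,0.04],[1,0,0,0,0.03],[1,0,0,0,0.02],[1,0,0,0,0.01],[1,0,0,0,0]]}}

```text
clock: 6.23
position: [0.5365, -0.0561, 0.1528]
ee_rot: [3.076, 0.639, 0.0]
force: [0.6, -0.0, -3.9]
width: 0.149
gripper_force: 40.0
```

```bash
python3 -c "from h import *;st()"
```

```text
6.2333 [ 0.5365 -0.0561  0.1528] yaw -66.54501738137276 z [ 0.0001 -0.     -1.    ] F [ 0.6205 -0.0285 -3.9087] M [-0.0562  0.1952  0.0022] 0.14922873091971453 39.99918222427368 [-0.4462  0.4137  0.6129  1.9112 -0.2979  0.9074 -0.8488]
```

Emit:
{"method": "drive_tool", "body": {"steps": [[1,0,0,0,0.01],[1,0,0,0,0.02],[1,0,0,0,0.03],[1,0,0,0,0.04],[1,0,0,0,0.05],[1,0,0,0,0.05],[1,0,0,0,0.05],[1,0,0,0,0.05],[1,0,0,0,0.05],[1,0,0,0,0.05],[1,0,0,0,0.05],[1,0,0,0,0.05],[1,0,0,0,0.05],[1,0,0,0,0.04],[1,0,0,0,0.03],[1,0,0,0,0.02],[1,0,0,0,0.01],[1,0,0,0,0]]}}

```text
clock: 7.73
position: [0.5365, -0.056, 0.1527]
ee_rot: [2.711, 1.587, 0.0]
force: [-0.6, 0.2, -3.2]
width: 0.146
gripper_force: 40.0
```

```bash
python3 -c "from h import *;st()"
```

```text
7.7333 [ 0.5365 -0.056   0.1527] yaw -29.317976435516545 z [ 0.  0. -1.] F [-0.621   0.1622 -3.2358] M [-0.064   0.1168 -0.0351] 0.14583031039871341 39.99913036823273 [-0.3265  0.3896  0.4432  1.9021 -0.2103  0.8952 -0.2917]
```

Emit:
{"method": "drive_tool", "body": {"steps": [[1,0,0,0,0.01],[1,0,0,0,0.02],[1,0,0,0,0.02],[1,0,0,0,0.02],[1,0,0,0,0.02],[1,0,0,0,0.02],[1,0,0,0,0.02],[1,0,0,0,0.01],[1,0,0,0,0]]}}

```text
clock: 8.48
position: [0.5365, -0.0561, 0.1528]
ee_rot: [2.593, 1.773, 0.0]
force: [0.1, -0.6, -3.6]
width: 0.146
gripper_force: 40.0
```

```bash
python3 -c "from h import *;st()"
```

```text
8.4833 [ 0.5365 -0.0561  0.1528] yaw -21.27263870161137 z [ 0.0001  0.     -1.    ] F [ 0.1086 -0.5669 -3.6357] M [-0.083   0.1139 -0.025 ] 0.14585961129306863 39.99911069869995 [-0.3006  0.386   0.4077  1.9001 -0.1928  0.8936 -0.1695]
```

Turned 79.7°, no stop yet. I'll go on in about 3° pieces.

Emit:
{"method": "drive_tool", "body": {"steps": [[1,0,0,0,0.015],[1,0,0,0,0.02],[1,0,0,0,0.015],[1,0,0,0,0]]}}

```text
clock: 8.82
position: [0.5365, -0.056, 0.1527]
ee_rot: [2.548, 1.838, 0.0]
force: [-0.3, -0.3, -3.7]
width: 0.153
gripper_force: 40.0
```

```bash
python3 -c "from h import *;st()"
```

```text
8.8167 [ 0.5365 -0.056   0.1527] yaw -18.369442968646954 z [ 0. -0. -1.] F [-0.2635 -0.2889 -3.6669] M [-0.0704  0.1304  0.0021] 0.15312586705078363 39.99922692775726 [-0.2915  0.3848  0.3952  1.8993 -0.1866  0.8931 -0.1254]
```

Emit:
{"method": "drive_tool", "body": {"steps": [[1,0,0,0,0.015],[1,0,0,0,0.015],[1,0,0,0,0]]}}

```text
clock: 9.07
position: [0.5365, -0.056, 0.1527]
ee_rot: [2.52, 1.876, 0.0]
force: [-0.1, 0.0, -3.0]
width: 0.149
gripper_force: 40.0
```

```bash
python3 -c "from h import *;st()"
```

```text
9.0667 [ 0.5365 -0.056   0.1527] yaw -16.65766184633396 z [ 0.  0. -1.] F [-0.081   0.023  -2.9728] M [-0.061   0.0579 -0.0492] 0.1494246874417737 39.99910354614258 [-0.2861  0.3842  0.3877  1.8989 -0.183   0.8928 -0.0993]
```

Emit:
{"method": "drive_tool", "body": {"steps": [[1,0,0,0,0.015],[1,0,0,0,0.015],[1,0,0,0,0]]}}

```text
clock: 9.32
position: [0.5365, -0.056, 0.1528]
ee_rot: [2.491, 1.914, 0.0]
force: [0.7, 0.7, -3.0]
width: 0.147
gripper_force: 40.0
```

```bash
python3 -c "from h import *;st()"
```

```text
9.3167 [ 0.5365 -0.056   0.1528] yaw -14.932959224359484 z [ 0. -0. -1.] F [ 0.6507  0.7251 -2.9824] M [-0.1039  0.0462 -0.0017] 0.14722807549330041 39.99917507171631 [-0.2806  0.3835  0.3802  1.8985 -0.1793  0.8925 -0.0731]
```

Turned 86° and the moment is still about 0.

Emit:
{"method": "drive_tool", "body": {"steps": [[1,0,0,0,0.015],[1,0,0,0,0.015],[1,0,0,0,0]]}}

```text
clock: 9.57
position: [0.5365, -0.056, 0.1527]
ee_rot: [2.462, 1.951, -0.0]
force: [-0.0, -0.2, -3.4]
width: 0.148
gripper_force: 40.0
```

```bash
python3 -c "from h import *;st()"
```

```text
9.5667 [ 0.5365 -0.056   0.1527] yaw -13.211195891145625 z [ 0. -0. -1.] F [-0.0183 -0.2468 -3.3733] M [-0.0901 -0.0022 -0.0212] 0.1483606015341243 39.999117851257324 [-0.2752  0.3829  0.3728  1.898  -0.1756  0.8923 -0.0469]
```

Emit:
{"method": "drive_tool", "body": {"steps": [[1,0,0,0,0.015],[1,0,0,0,0.015],[1,0,0,0,0]]}}

```text
clock: 9.82
position: [0.5366, -0.0561, 0.1528]
ee_rot: [2.433, 1.988, 0.0]
force: [0.2, -0.1, -2.9]
width: 0.149
gripper_force: 40.0
```

```bash
python3 - <<'E'
from h import *;st()
from cell import get_image
t=get_image("top")["image"];s=get_image("side")["image"]
cv2.imwrite("pics/c2.png",np.vstack([cv2.resize(t[165:260,235:380],(435,285),interpolation=2),cv2.resize(s[110:225,185:340],(435,323),interpolation=2)])[...,::-1])
E
```

```text
9.8167 [ 0.5366 -0.0561  0.1528] yaw -11.49550737417134 z [ 0.0003 -0.0001 -1.    ] F [ 0.1832 -0.0912 -2.8809] M [-0.1324 -0.0306 -0.0359] 0.1493644994908008 39.99917507171631 [-0.2697  0.3823  0.3654  1.8974 -0.1721  0.8919 -0.0206]
```

View pics/c2.png

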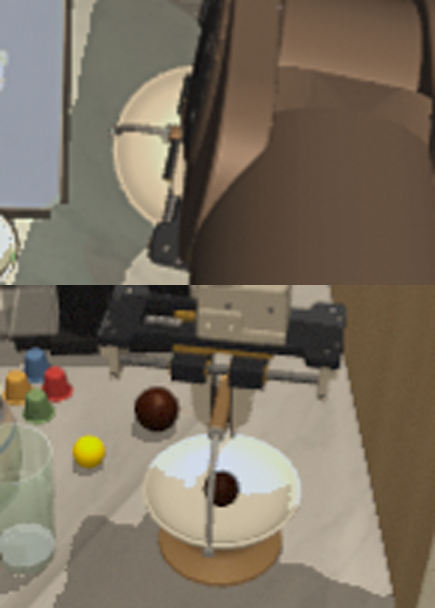

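The dish has turned about 89° with the hand and the ball is still mid-dish (side crop 221,488). The stop isn't felt yet, so I'll keep going.

Emit:
{"method": "drive_tool", "body": {"steps": [[1,0,0,0,0.015],[1,0,0,0,0.015],[1,0,0,0,0]]}}

```text
clock: 10.17
position: [0.5367, -0.0561, 0.1528]
ee_rot: [2.403, 2.023, 0.001]
force: [0.3, 1.1, -4.5]
width: 0.146
gripper_force: 40.1
```

```bash
python3 -c "from h import *;st()"
```

```text
10.1667 [ 0.5367 -0.0561  0.1528] yaw -9.808183648081481 z [ 0.0004  0.0001 -1.    ] F [ 0.3009  1.1252 -4.5417] M [-0.1344 -0.2412 -0.3488] 0.14569729968108436 40.093236565589905 [-0.2642  0.3818  0.3581  1.897  -0.1687  0.8916  0.0054]
```

Emit:
{"method": "drive_tool", "body": {"steps": [[1,0,0,0,0.008],[1,0,0,0,0]]}}

```text
clock: 10.33
position: [0.5366, -0.0561, 0.1528]
ee_rot: [2.396, 2.032, 0.0]
force: [1.1, -0.9, -3.7]
width: 0.151
gripper_force: 40.2
```

```bash
python3 -c "from h import *;st()"
```

```text
10.3333 [ 0.5366 -0.0561  0.1528] yaw -9.400646034611807 z [ 0.0003  0.0001 -1.    ] F [ 1.1256 -0.8985 -3.6981] M [-0.0619 -0.2076 -0.4631] 0.1509956402505827 40.19729554653168 [-0.2629  0.3816  0.3563  1.8969 -0.1679  0.8916  0.0116]
```

The stop is felt (−0.46 N m). I'll back off about 2° and start lifting slowly.

Emit:
{"method": "drive_tool", "body": {"steps": [[1,0,0,0,-0.015],[1,0,0,0,-0.02],[1,0,0,0,0],[1,0,0,0.5,0],[1,0,0,1,0],[1,0,0,1.5,0],[1,0,0,1.5,0],[1,0,0,1.5,0],[1,0,0,1.5,0],[1,0,0,1,0],[1,0,0,0.5,0],[1,0,0,0,0]]}}

```text
clock: 11.33
position: [0.5366, -0.056, 0.1619]
ee_rot: [2.431, 1.99, 0.0]
force: [-0.1, -0.8, -3.2]
width: 0.149
gripper_force: 40.0
```

```bash
python3 -c "from h import *;st()"
```

```text
11.3333 [ 0.5366 -0.056   0.1619] yaw -11.404056593150985 z [ 0.0003 -0.     -1.    ] F [-0.1494 -0.8096 -3.1884] M [-0.2027 -0.1674 -0.0108] 0.1492337206836432 39.999775886535645 [-0.2731  0.3711  0.3686  1.8875 -0.1659  0.9123 -0.0245]
```

Emit:
{"method": "drive_tool", "body": {"steps": [[1,0,0,0.5,0],[1,0,0,1.5,0],[1,0,0,2.5,0],[1,0,0,3,0],[1,0,0,3,0],[1,0,0,3,0],[1,0,0,3,0],[1,0,0,3,0],[1,0,0,3,0],[1,0,0,3,0],[1,0,0,3,0],[1,0,0,3,0],[1,0,0,3,0],[1,0,0,2.5,0],[1,0,0,1.5,0],[1,0,0,0.5,0],[1,0,0,0,0]]}}

```text
clock: 12.75
position: [0.5365, -0.056, 0.2009]
ee_rot: [2.431, 1.99, 0.0]
force: [-0.5, -0.2, -3.6]
width: 0.15
gripper_force: 40.0
```

```bash
python3 - <<'E'
from h import *;st()
from cell import get_image
T=get_image("top");print(plane(T,(403,245),0),plane(T,(403,200),.1),plane(T,(300,275),0))
w=get_image("wrist")["image"];s=get_image("side")["image"]
cv2.imwrite("pics/c3.png",np.vstack([cv2.resize(w[60:280,130:400],(491,400),interpolation=2)[:280],cv2.resize(s[80:225,175:340],(491,320),interpolation=2)])[...,::-1])
E
```

```text
12.75 [ 0.5365 -0.056   0.2009] yaw -11.404463883216671 z [ 0.0002  0.     -1.    ] F [-0.4536 -0.2053 -3.6302] M [-0.0765  0.0901  0.0415] 0.1501021480071986 39.99935567378998 [-0.287   0.3268  0.3816  1.8409 -0.1426  1.0003 -0.0456]
[ 0.4642 -0.3474  0.    ] [ 0.5773 -0.3097  0.1   ] [ 0.3788 -0.0658  0.    ]
```

View pics/c3.png

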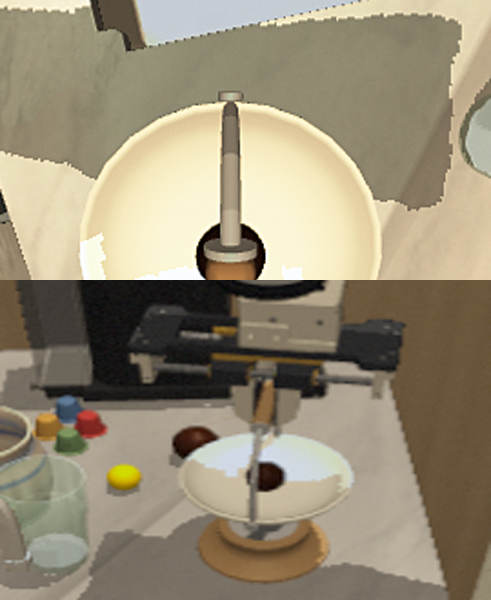

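Lifted level and free of the stand, with the ball at the centre (side crop 265,476). The machine's tray begins near y ≈ −0.34, so I'll carry the dish gently to about (0.49, −0.22).

Emit:
{"method": "drive_tool", "body": {"steps": [[1,-0.3,-1,0,0],[1,-0.6,-2,0,0],[1,-0.8,-3,0,0],[1,-1.1,-4,0,0],[1,-1.4,-5,0,0],[1,-1.7,-6,0,0],[1,-2,-7,0,0],[1,-2.2,-8,0,0],[1,-2.2,-8,0,0],[1,-2.2,-8,0,0],[1,-2.2,-8,0,0],[1,-2.2,-8,0,0],[1,-2.2,-8,0,0],[1,-2.2,-8,0,0]]}}

```text
clock: 14.07
position: [0.5129, -0.1409, 0.2007]
ee_rot: [2.431, 1.99, 0.0]
force: [-0.1, 0.1, -3.4]
width: 0.149
gripper_force: 40.0
```

Emit:
{"method": "drive_tool", "body": {"steps": [[1,-2.2,-8,0,0],[1,-2.2,-8,0,0],[1,-2.2,-8,0,0],[1,-2.2,-8,0,0],[1,-2.2,-8,0,0],[1,-2.2,-8,0,0],[1,-2,-7,0,0],[1,-1.7,-6,0,0],[1,-1.4,-5,0,0],[1,-1.1,-4,0,0],[1,-0.8,-3,0,0],[1,-0.6,-2,0,0],[1,-0.3,-1,0,0],[1,0,0,0,0],[1,0,0,0,0],[1,0,0,0,0]]}}

```text
clock: 15.4
position: [0.4922, -0.2157, 0.2007]
ee_rot: [-2.431, -1.99, -0.0]
force: [0.6, -0.5, -2.5]
width: 0.148
gripper_force: 40.0
```

```bash
python3 - <<'E'
from h import *;st()
from cell import get_image
t=get_image("top")["image"];s=get_image("side")["image"]
cv2.imwrite("pics/c4.png",np.vstack([cv2.resize(t[130:280,210:460],(500,300),interpolation=2),cv2.resize(s[60:225,150:400],(455,300),interpolation=2)[:,:500] if 0 else cv2.resize(s[75:225,125:375],(500,300),interpolation=2)])[...,::-1])
E
```

```text
15.4 [ 0.4922 -0.2157  0.2007] yaw -11.380741479423254 z [ 0.      0.0002 -1.    ] F [ 0.5528 -0.4668 -2.5251] M [-0.0798  0.0633  0.0245] 0.14800405321141216 39.99935746192932 [-0.0205  0.3278  0.437   1.8489 -0.1629  0.9999  0.2858]
```

View pics/c4.png

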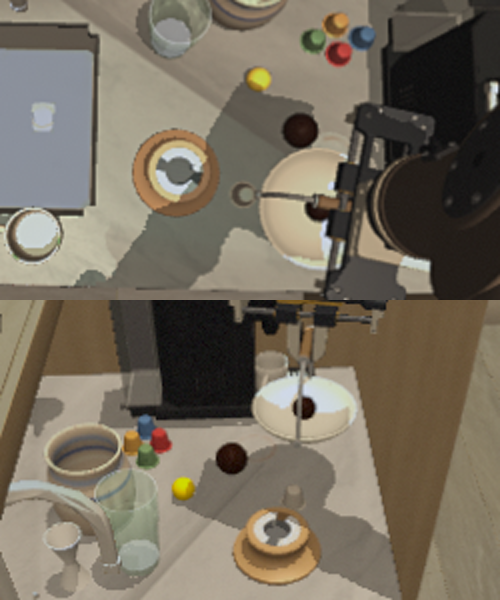

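The picture shows the empty stand (top crop 177,172), the dish held well clear of it, the ball in the middle (side crop 304,407), and everything else undisturbed. I'll hand it in.

```bash
python3 -c "
from cell import arm
print(arm.sign_off())"
```

```text
the job is handed in; nothing more can be done
None
```

The job is handed in: I turned the dish about 91° until I felt the stop (0.46 N m), lifted it straight off and carried it aside. It is held level about 9 cm above the worktop, clear of the stand by my estimate of about 33 mm, with the chocolate in the middle, though the hand-in returned no verdict.

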